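Rock the middle stake out of its holder

TASK

Of the three half-round forming stakes in the holder on the bench, take the middle-sized one (by width; it may stand in any socket) out of its tight socket: a straight pull would lift the whole block, so rock its head towards you and away from you by turns, working it up until it comes free. Finish still holding it in the gripper, upright and still, just clear above the holder, a centimetre or two over its socket. The block must stay down on its bed plate, the other two stakes stay fully seated, and the things lying about are left alone.

Things in the scene. Friction and masses are not known exactly. Their poses are not given: they have to be found in the camera images.
- middle_stake: Half-round forming stake, plain steel, 28 mm wide (y), 74 mm tall. Tang 24 (x) x 20 (y) mm below; head from z = 34 to 74 mm, 26 mm along x with a flat upright face at each x end, crown of radius 14 mm about x. Origin: centre of the tang's underside, z up the stake, x parallel to the bed plate's x. 0.24 to 0.4 kg. THE ONE WANTED; grip its two flat x faces.
- narrow_stake: Half-round forming stake, plain steel, 20 mm wide (y), 74 mm tall. Tang 24 (x) x 20 (y) mm below; head from z = 34 to 74 mm, 26 mm along x with a flat upright face at each x end, crown of radius 10 mm about x. Origin: centre of the tang's underside, z up the stake, x parallel to the bed plate's x. Stays in its socket.
- wide_stake: Half-round forming stake, plain steel, 36 mm wide (y), 74 mm tall. Tang 24 (x) x 20 (y) mm below; head from z = 34 to 74 mm, 26 mm along x with a flat upright face at each x end, crown of radius 18 mm about x. Origin: centre of the tang's underside, z up the stake, x parallel to the bed plate's x. Stays in its socket.
- bed_plate: Grey bed plate 104 (x) x 236 (y) x 10 mm, fast on the bench; origin at the centre of its underside. Its x axis points away from the robot, within about 20 degrees; its y runs along the row of sockets. It carries the holder block, centred.
- holder_top (a point): Centre of the top of the dark steel holder block, 78 (x) x 206 (y) x 40 mm, 50 mm above the bench; axes as the bed plate's. Three sockets in its top at y = -62, 0, +62 mm, 34 (x) x 23 (y) mm, 24 mm deep; any stake may stand in any. Dowels guide the 2 kg block; only its weight holds it down, so a straight pull on a stake lifts it before the tang slides.
- socket_bars (a point): Middle of the centre socket, level with its two nose bars (8 mm below the block's top; so in every socket). One bar on each x side presses the tang's x face with about 36 N (5 N/mm more as it gives, up to 6 mm) and holds it by friction at any height. The tang reaches 16 mm below the bars: risen that far it is loose, and risen 24 mm it is out of the block.
- middle_stake_grip (a point): Point on the axis of the middle-sized stake, 52 mm above its origin, between the flat x faces. Rocking: tilt the stake in its x-z plane by about 0.13 rad to either side by turns, each time turning about the nose bar on the side the head leans to; the tang slips up past the other bar, and the stake walks up about 3 mm a swing.
- holder (a joint): How far the holder block has been lifted off the bed plate along its dowels, m; 0 = seated.
- tape_roll: Bystander: roll of masking tape lying flat, 78 mm across, 19 mm high, origin at the centre of its underside.
- parts_tin: Bystander: round tin, 60 mm across, 22 mm high, origin at the centre of its underside.
- dapping_cube: Bystander: brass dapping cube, 42 mm, origin at the centre of its underside.
- hammer: Bystander: chasing hammer lying flat, 53 x 238 x 25 mm, long along its y, origin at the centre of its underside.
- pliers: Bystander: pliers lying flat, 96 x 148 x 16 mm, origin at the centre of its underside.
Not all that is in view belongs to the job. Leave any blue, purple or yellow look-alike of the middle_stake alone.

How it is judged:
On the way, in this order (a step that is already met when the one before it is completed fails the run):
1. the middle stake is rocked towards the robot (tilted over 0.06 rad), its tang still in the socket (angle between middle_stake's own z axis and vertical above 0.06 rad and x of middle_stake_grip in the frame of bed_plate below -0.0015 m and z of middle_stake in the frame of bed_plate below 0.045 m), for 0.02 s.
2. then it is rocked away from the robot, its tang still in the socket (angle between middle_stake's own z axis and vertical above 0.06 rad and x of middle_stake_grip in the frame of bed_plate above 0.0015 m and z of middle_stake in the frame of bed_plate below 0.045 m), for 0.02 s.
At the end, for the whole second after the job is handed in: The fingers hold the middle stake at rest, underside 3 to 60 mm over the holder's top, within 90 mm of its start, tilted under 0.3 rad, touching neither block nor bed; the other stakes (risen under 3 mm, tilted under 0.06 rad) and the block (lifted under 3 mm) are seated (z of middle_stake in the frame of bed_plate between 0.053 and 0.11 m and distance of middle_stake from where it was at the start of the episode below 0.09 m and angle between middle_stake's own z axis and vertical below 0.3 rad and contact force between the fingers and middle_stake above 1 N and contact force between middle_stake and bed_plate below 0.2 N and linear speed of middle_stake below 0.03 m/s and z of each of narrow_stake, wide_stake in the frame of bed_plate below 0.029 m and angle between each of narrow_stake, wide_stake's own z axis and vertical below 0.06 rad and value of joint holder below 0.003 m); the arm keeps its last pose, push and grip.
It fails at once if the holder block is lifted 5 mm off its bed plate (value of joint holder above 0.005 m).
It fails at once if another stake is pulled 4 mm or more up out of its socket (z of any of narrow_stake, wide_stake in the frame of holder_top above -0.02 m).
It fails at once if a bystander is moved over 20 mm (distance of any of tape_roll, parts_tin, dapping_cube, hammer, pliers from where it was at the start of the episode above 0.02 m).
It also fails if it takes over 45 s, if anything falls off the work surface, if the arm or the gripper's body presses on something with over 40 N, if the wrist force passes 120 N, or if a joint passes its speed limit or range.

ROBOT

A 7-joint arm with a two-finger parallel gripper is mounted at the origin on a cart in front of the work surface, level with it; the furniture and walls round the work are solid. World frame = base frame: x ahead of the robot, y to its left, z up, the work surface at z = 0. Lengths are in m, angles in rad, forces in N, time in s.
With the tool pointing down it reaches from about 0.425 to 0.95 m from the base axis. Payload 4.7 kg.
Tool frame: the origin (TCP) lies on the centre line of the jaws, within the pads' length; the fingertips stand 8 mm ahead of it and the grasp point (between the pads) lies 11 mm behind it; z points along the fingers, y is the direction in which the jaws open and shut (so a half turn about z gives the same grasp; the last joint's range is limited). The gripper opens to 85 mm and grips with 20 to 120 N. Pads are 22 mm wide; open, the fingers measure 114 mm over their backs; the gripper's body (76 mm by 85 mm) begins 54 mm behind the grasp point. The pads swing forward as they close: fully open they stand 13 mm farther back than shut.
Start: joints at [-1.169, 0.469, -0.049, 1.532, 0.024, 1.141, -0.082], TCP at [0.282, 0.613, 0.239] pointing down, gripper open.
Joint ranges: [-2.59, 2.59], [-0.33, 1.99], [-1.39, 1.29], [0.1, 2.45], [-1.04, 4.18], [0.21, 1.99], [-2.66, 2.66]. Speed limits (rad/s): [2.57, 2.57, 3.14, 3.14, 3.14, 3.14, 3.14].

INTERFACE

Orientations are given as a unit quaternion [x, y, z, w].
In Python, from workcell import manip gives the robot as it stands.
- The arm moves only by the tool arm_command, never from a script. Its argument "increments" is a list of rows, each a list of 6 numbers: the shift along the tool's x, y, z normalised to -1 to 1, where 1 is 200 mm, then the turn, a rotation vector about the tool's x, y, z normalised to -1 to 1, where 1 is 45 degrees. In form: [[dx, dy, dz, wx, wy, wz], ...]. A call has 1 to 8 rows; each row is the pose to reach, as a shift and turn from the pose commanded when the call began, along the tool's axes at that moment; what a row does not reach only later rows make up. A row lasts 1/10 s, in which the tool goes at most 50 mm and 8.59 degrees, less where a joint would pass 70% of its speed; a pose out of reach is approached as far as the arm can. A call with a number of a shift or a turn outside -1 to 1 is refused whole. A call with a gripper value outside its range is refused whole. "grip" is the closure, from -1 (fully open) to 1 (shut), set as the call begins (left out, the last holds). The fingers move at their own pace and stop on an object; the grip force is fixed at half the most. Time passes only in rows, so rows that repeat a pose let the fingers close. It gives the time, the measured TCP pose, the force and the opening at its end, in the units of the state.
- manip.get_obs(): the state, without advancing time (a new reading comes with each control period).
- manip.read_camera(name): name is "side" or "top" or "wrist"; returns a dict with "image" (420x560x3 uint8, red, green, blue), "z_map" (420x560 float32, m along the optical axis (not along the pixel's ray), 0 where there is no reading), "fx", "fy", "cx", "cy" (pixels), "distortion" ([k1, k2, p1, p2, k3] as OpenCV has them; the pictures are not rectified), "cam_to_world" (4x4, takes a point from camera to world coordinates). Camera axes: x right, y up, looking along -z (the intrinsics and any distortion apply to the point x, -y, -z); pixel columns grow to the right and rows downward; lengths in m; the calibration is good to about 2 mm. A picture is of the moment at which its call begins.
- manip.finish_job(): hands the job in, once; it reports no verdict.
Trained networks look in the newest picture that a camera, given by its name, has taken for a name from the list of things; names that differ only in an ending like _2 or _b are one class to them, and where a whole thing is asked for, a point or a joint stands for the part that bears it (a point fixed in the world has none). Each returns a list of dicts, best first, with "conf" (0 to 1); they miss things now and then, are a little off and sometimes report something else, mostly with a low value. They report only what shows in the picture. A call takes as long as a camera call. They do not tell look-alikes from the thing itself.
- manip.spot_in(camera, thing): "location" ([row, column] as shares, 0 to 1, of the picture: columns of its width, rows of its height, amid what is visible of it).
- manip.trace(camera, thing): "region" (420x560 bool, what is visible of it) and "location" ([row, column] as shares, 0 to 1, of the picture: columns of its width, rows of its height, amid what is visible of it).
The state is a dict: "t": time; "joint_pos": joint angles; "joint_vel": joint speeds; "tau": joint torques, N m; "ee_pos": TCP position; "orientation": TCP orientation; "force": force on the tool from outside, world axes, zero at the start; "ft_torque": the same for the moment, N m; "opening": finger opening in m.
Only numpy, scipy, OpenCV 4.12 (cv2) and the standard library are available. Lean on these libraries where they do the work, as an engineer would, in place of code of your own. Each camera call takes 0.05 s, during which the arm holds its last target.

## Working session

There is one attempt and no reset: what is moved stays moved. The work goes in short steps, Python scripts to look and compute and a tool call to move; the robot and the scene stay as the last step left them, time stands still between calls to the robot, and variables do not carry over. Pictures are saved under pics/ and viewed, and the job is handed in when it is done.

Besides the shell and the picture viewer there is one more tool, called after "Call:" as a command line: name --pt "numbers of a row" for each row, then --argument value for the rest. arm_command: Moves the arm, as the interface text tells. Scaled input: -1 to 1 covers 200 mm each way for a shift and 45 degrees each way for a turn. Its arguments: {"type":"object","properties":{"increments":{"type":"array"},"grip":{"type":"number"}},"required":["increments"]}

```bash
ls; mkdir -p pics
cat > h.py <<'E'
import numpy as np, cv2
from workcell import manip
from scipy.spatial.transform import Rotation as R
def cam(n):
    c=manip.read_camera(n); return c
def world(c,px):  # px Nx2 (col,row)
    px=np.asarray(px,float).reshape(-1,2)
    K=np.array([[c['fx'],0,c['cx']],[0,c['fy'],c['cy']],[0,0,1]])
    u=cv2.undistortPoints(px.reshape(-1,1,2),K,np.array(c['distortion'],float)).reshape(-1,2)
    i=np.round(px).astype(int); z=c['z_map'][np.clip(i[:,1],0,419),np.clip(i[:,0],0,559)]
    P=np.c_[u[:,0]*z,-u[:,1]*z,-z,np.ones(len(z))]
    return (P@np.array(c['cam_to_world']).T)[:,:3],z
def allworld(c):
    g=np.mgrid[0:420,0:560]; px=np.c_[g[1].ravel(),g[0].ravel()]
    P,z=world(c,px); P[z<=0]=np.nan
    return P.reshape(420,560,3)
def save(c,name): cv2.imwrite('pics/'+name,cv2.cvtColor(c['image'],cv2.COLOR_RGB2BGR))
E
python3 - <<'E'
from h import *
o=manip.get_obs(); print({k:np.round(v,3) for k,v in o.items()})
for n in ['side','top','wrist']:
    c=cam(n); save(c,n+'0.png'); np.savez(n+'0.npz',**c)
    for t in ['middle_stake','narrow_stake','wide_stake','bed_plate']:
        print(n,t,[(round(d['conf'],2),round(d['location'][1]*560),round(d['location'][0]*420)) for d in manip.spot_in(n,t)])
E
```

```text
pics
{'t': np.float64(0.0), 'joint_pos': array([-1.169,  0.469, -0.049,  1.534,  0.024,  1.141, -0.082]), 'joint_vel': array([ 0.   , -0.001, -0.002,  0.   ,  0.   , -0.001, -0.001]), 'tau': array([-0.0000e+00, -5.1031e+01, -4.7000e-02, -2.3772e+01,  1.1000e-02,
        7.0000e-03,  0.0000e+00]), 'ee_pos': array([0.282, 0.613, 0.238]), 'orientation': array([ 0.214,  0.977, -0.001, -0.   ]), 'force': array([-0.305,  1.176,  0.052]), 'ft_torque': array([ 0.063, -0.032,  0.071]), 'opening': np.float64(0.086)}
side middle_stake [(0.85, 259, 200), (0.76, 307, 313), (0.75, 273, 318), (0.69, 243, 219), (0.66, 320, 253), (0.43, 238, 179)]
side narrow_stake [(0.74, 300, 225)]
side wide_stake [(0.88, 313, 232)]
side bed_plate [(0.77, 307, 269)]
top middle_stake [(0.61, 397, 218), (0.51, 226, 221)]
top narrow_stake [(0.68, 158, 231), (0.63, 303, 203)]
top wide_stake [(0.44, 324, 197)]
top bed_plate [(0.66, 319, 203)]
wrist middle_stake []
wrist narrow_stake []
wrist wide_stake []
wrist bed_plate []
```

View pics/side0.png

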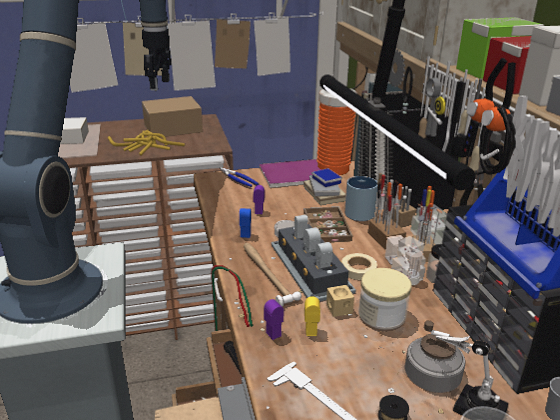

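View pics/top0.png

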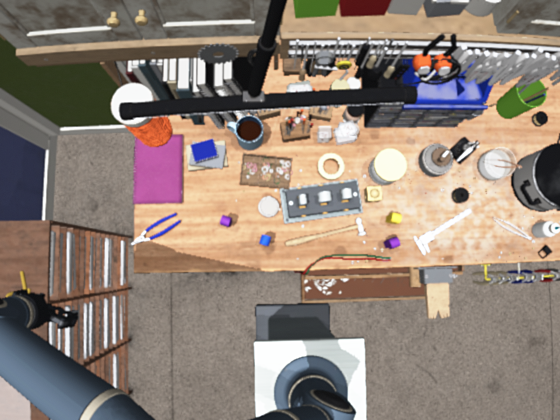

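Run:
```python
from h import *
c={k:v for k,v in np.load('top0.npz').items()}; W=allworld(c); np.save('W.npy',W)
s={k:v for k,v in np.load('side0.npz').items()}
a=cv2.resize(c['image'][170:250,260:400],None,fx=5,fy=5,interpolation=2)
b=cv2.resize(s['image'][205:305,255:365],None,fx=4,fy=4,interpolation=2)
cv2.imwrite('pics/crop_t.png',a[:,:,::-1]);cv2.imwrite('pics/crop_s.png',b[:,:,::-1])
for n,m in [('t',a),('s',b)]: print(m.shape)
m=(np.abs(W[...,2]-0.05)<0.006)
g=np.mgrid[0:420,0:560]; box=(g[1]>275)&(g[1]<370)&(g[0]>175)&(g[0]<225)
m&=box
pts=W[m][:,:2]; print(len(pts), cv2.minAreaRect((pts*1000).astype(np.float32)))
m2=(W[...,2]>0.065)&(W[...,2]<0.12)&box
n,l,st,ce=cv2.connectedComponentsWithStats(m2.astype(np.uint8))
for i in range(1,n):
    if st[i,4]<8: continue
    p=W[l==i]; print(ce[i],st[i,4],np.nanmedian(p,0),np.nanmin(p,0),np.nanmax(p,0))
# tall obstacles near
for r,cc in [(105,380),(100,200),(160,390),(110,250)]: print(r,cc,W[r,cc])
hi=(W[...,2]>0.2)&(W[...,0]<0.9)&(W[...,0]>.3); print(np.nanmin(W[hi],0),np.nanmax(W[hi],0),hi.sum())
```

```text
(400, 700, 3)
(400, 440, 3)
1541 ((555.4132690429688, -64.65673828125), (83.77099609375, 238.39027404785156), 5.683858394622803)
[345.55       194.05833333] 120 [ 0.55762967 -0.10533552  0.09570197] [ 0.54606497 -0.12223543  0.06530229] [ 0.57149245 -0.09347792  0.10179292]
[324.18656716 196.54477612] 134 [ 0.5524597  -0.04495096  0.09580982] [ 0.5401921  -0.06727867  0.06504843] [ 0.56525409 -0.03015702  0.10435426]
[302.31395349 199.04651163] 86 [0.54622742 0.01527795 0.09699509] [0.53392909 0.00355154 0.06680629] [0.56043186 0.02389135 0.10542355]
105 380 [ 0.77993235 -0.19202245  0.18295632]
100 200 [0.75556804 0.26335088 0.29573349]
160 390 [ 0.65532007 -0.24028001  0.08087313]
110 250 [0.73519829 0.14743817 0.27634024]
[ 0.30002732 -0.65530939  0.20006204] [0.89999556 0.67297143 0.65844782] 49074
```

Run:
```python
from h import *
s={k:v for k,v in np.load('side0.npz').items()}; W=allworld(s)
m=(np.abs(W[...,2]-0.05)<0.004)
g=np.mgrid[0:420,0:560]; box=(g[1]>268)&(g[1]<355)&(g[0]>205)&(g[0]<300)
pts=W[m&box][:,:2]; print(len(pts), cv2.minAreaRect((pts*1000).astype(np.float32)))
m2=(W[...,2]>0.065)&(W[...,2]<0.12)&box
n,l,st,ce=cv2.connectedComponentsWithStats(m2.astype(np.uint8))
for i in range(1,n):
    if st[i,4]<8: continue
    p=W[l==i]; print(ce[i],st[i,4],np.nanmedian(p,0),np.nanmin(p,0),np.nanmax(p,0))
```

```text
1205 ((551.1190185546875, -48.06751251220703), (83.70100402832031, 211.37600708007812), 7.244502544403076)
[312.82767296 238.63899371] 795 [ 0.54955863 -0.06191522  0.08665654] [ 0.53112403 -0.12720819  0.06504923] [0.57344458 0.02104729 0.1020115 ]
[311.16666667 297.91666667] 36 [ 0.4942641  -0.24052959  0.07204468] [ 0.48273892 -0.24552459  0.06771632] [ 0.50496461 -0.23563534  0.07505509]
```

View pics/crop_t.png

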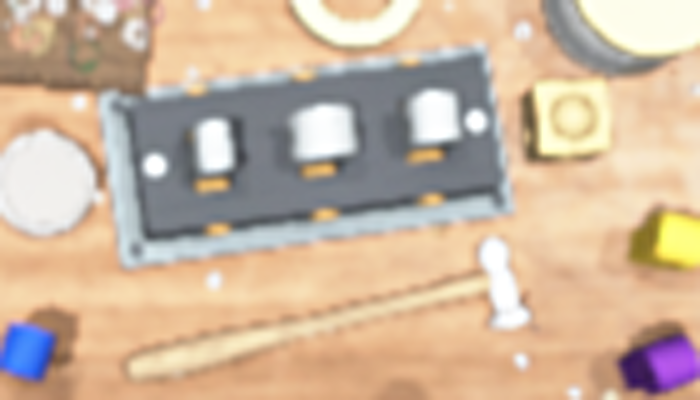

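View pics/crop_s.png

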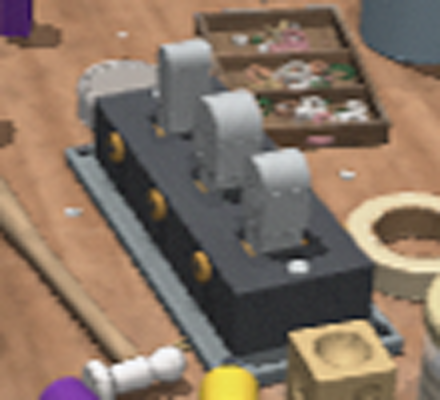

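Candidates (top view px): plain steel stakes at (302,199) measuring ≈20 mm, (324,197) ≈37 mm and (346,194) ≈29 mm wide. There are also coloured look-alikes: blue (265,240), purple (226,221) and (392,242), yellow (396,217). The steel one at (346,194), world ≈(0.558,-0.108), is the 28 mm stake. The crops confirm it: it is at the end nearest the brass cube, and its width is between the other two.

```bash
cat >> h.py <<'E'
def Rt(th,tilt=0):
    # tool-down, tool y along bed x (angle th deg); tilt rad: + leans head toward bed +x (rotation about bed +y)
    t=np.radians(th); bx=np.array([np.cos(t),np.sin(t),0]); by=np.array([-np.sin(t),np.cos(t),0])
    M=np.c_[by,bx,[0,0,-1]]
    return R.from_rotvec(by*tilt)*R.from_matrix(M)
def rel(p,Rq,p0,R0):
    d=R0.inv().apply(np.array(p)-p0)/0.2; w=(R0.inv()*Rq).as_rotvec()/np.radians(45)
    return np.round(np.r_[d,w],3)
def cur():
    o=manip.get_obs(); return np.array(o['ee_pos']),R.from_quat(o['orientation'])
E
python3 - <<'E'
from h import *
p,q=cur(); t=np.array([.557,-.107,.24])
for f in [.25,.5,.75,1]: print(rel(p+(t-p)*f,R.from_matrix(q.as_matrix())*R.from_rotvec([0,0,np.radians(59.7*f)]),p,q))
W=np.load('W.npy'); m=(W[...,2]>.12)&(W[...,0]>.3)&(W[...,0]<.72)&(W[...,1]<.45)&(W[...,1]>-.4)
for y in np.arange(-.4,.45,.05):
    k=m&(np.abs(W[...,1]-y)<.025)
    if k.any(): print(round(y,2),np.round([W[k][:,0].min(),W[k][:,2].max()],3))
E
```

```text
[-0.689 -0.675 -0.001 -0.     0.     0.332]
[-1.377 -1.349 -0.002  0.     0.     0.663]
[-2.066 -2.024 -0.003 -0.     0.     0.995]
[-2.754 -2.698 -0.004  0.    -0.     1.327]
```

Call:
arm_command --pt "-0.17 -0.17 0 0 0 0.08" --pt "-0.34 -0.34 0 0 0 0.17" --pt "-0.52 -0.5 0 0 0 0.25" --pt "-0.69 -0.675 0 0 0 0.33" --pt "-0.69 -0.675 0 0 0 0.33" --grip -1

```text
t: 1.25
ee_pos: [0.355, 0.4258, 0.2397]
orientation: [0.344, 0.939, -0.001, 0.001]
force: [1.0, 0.7, -0.1]
opening: 0.0852
```

Call:
arm_command --pt "-0.21 -0.12 0 0 0 0.08" --pt "-0.42 -0.24 0 0 0 0.17" --pt "-0.63 -0.355 0 0 0 0.25" --pt "-0.84 -0.473 0 0 0 0.33" --pt "-0.84 -0.473 0 0 0 0.33"

```text
t: 1.75
ee_pos: [0.4229, 0.2466, 0.2398]
orientation: [0.462, 0.887, -0.001, 0.001]
force: [-0.9, -0.6, -0.7]
opening: 0.085
```

Call:
arm_command --pt "-0.23 -0.06 0 0 0 0.08" --pt "-0.46 -0.12 0 0 0 0.17" --pt "-0.7 -0.18 0 0 0 0.25" --pt "-0.934 -0.24 0 0 0 0.33" --pt "-0.934 -0.24 0 0 0 0.33"

```text
t: 2.25
ee_pos: [0.4921, 0.0669, 0.24]
orientation: [0.573, 0.82, -0.0, 0.002]
force: [-1.2, 1.1, -0.7]
opening: 0.0857
```

Call:
arm_command --pt "-0.24 0 0 0 0 0.08" --pt "-0.48 0 0 0 0 0.17" --pt "-0.72 0 0 0 0 0.25" --pt "-0.95 0 0 0 0 0.33" --pt "-0.95 0 0 0 0 0.33" --pt "-0.95 0 0 0 0 0.33"

```text
t: 2.85
ee_pos: [0.5577, -0.104, 0.239]
orientation: [0.67, 0.743, -0.0, -0.0]
force: [-0.1, 0.2, 0.3]
opening: 0.0851
```

Run:
```python
from h import *
p,q=cur(); o=manip.get_obs(); print(p,q.as_matrix().round(3),o['t'],o['joint_pos'].round(2))
c=cam('wrist'); save(c,'wrist1.png'); np.savez('wrist1.npz',**c)
for t in ['middle_stake','wide_stake']: print(t,[(round(d['conf'],2),round(d['location'][1]*560),round(d['location'][0]*420)) for d in manip.spot_in('wrist',t)])
```

```text
[ 0.55771496 -0.10402966  0.23900386] [[-0.103  0.995 -0.   ]
 [ 0.995  0.103  0.   ]
 [ 0.    -0.    -1.   ]] 2.85 [-0.28  0.31  0.49  1.82 -0.17  1.05  0.38]
middle_stake [(0.83, 205, 311), (0.72, 279, 199)]
wide_stake [(0.67, 277, 124), (0.26, 278, 103)]
```

View pics/wrist1.png

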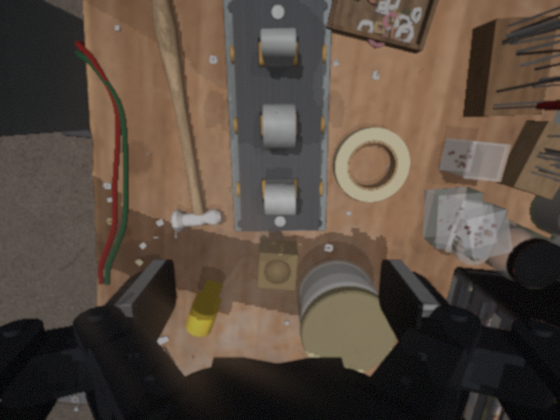

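The wrist view shows the row: narrow stake at (278,47), wide at (279,126), middle at (280,199). The brass cube is below it at (278,264) and the tape roll is at (372,165).

Run:
```python
from h import *
c={k:v for k,v in np.load('wrist1.npz').items()}; W=allworld(c)
g=np.mgrid[0:420,0:560]; box=(g[1]>225)&(g[1]<335)&(g[0]<235)
m2=(W[...,2]>0.075)&(W[...,2]<0.12)&box
n,l,st,ce=cv2.connectedComponentsWithStats(m2.astype(np.uint8))
C=[]
for i in range(1,n):
    if st[i,4]<30: continue
    p=W[l==i]; r=cv2.minAreaRect((p[:,:2]*1000).astype(np.float32)); C.append(r[0])
    top=p[p[:,2]>np.percentile(p[:,2],60)]
    print(ce[i].round(),st[i,4],np.round(r,1) if 0 else r,top.mean(0).round(4),p[:,2].max().round(4), p.min(0).round(4),p.max(0).round(4))
C=np.array(C); d=C[0]-C[-1]; print(np.degrees(np.arctan2(-d[0],d[1])),np.hypot(*d))
m=(np.abs(W[...,2]-.05)<.004)&box; print(cv2.minAreaRect((W[m][:,:2]*1000).astype(np.float32)))
m=(np.abs(W[...,2]-.01)<.003)&box; print(cv2.minAreaRect((W[m][:,:2]*1000).astype(np.float32)))
```

```text
[278.  43.] 1110 ((547.1876831054688, 15.221542358398438), (26.30521583557129, 20.00848960876465), 6.566993236541748) [0.5472 0.015  0.0997] 0.102 [0.5334 0.004  0.0752] [0.5613 0.0259 0.102 ]
[279. 126.] 1443 ((554.8009033203125, -46.716064453125), (25.93092918395996, 35.58694839477539), 6.186275482177734) [ 0.5547 -0.0464  0.0996] 0.1016 [ 0.5402 -0.0655  0.0831] [ 0.5693 -0.0279  0.1016]
[280. 198.] 1050 ((561.912353515625, -107.42857360839844), (25.894044876098633, 27.316394805908203), 6.261951923370361) [ 0.5618 -0.1075  0.0997] 0.1016 [ 0.5477 -0.1219  0.075 ] [ 0.5761 -0.0928  0.1016]
6.845838819978821 123.53083366251704
((554.6265869140625, -46.773414611816406), (85.1422348022461, 205.99990844726562), 6.604544639587402)
((558.2815551757812, -47.8443603515625), (111.7732162475586, 232.44161987304688), 7.064236164093018)
```

Run:
```python
from h import *
p,q=cur()
for z in [.1,.07]: print(rel([.561,-.1075,z],Rt(6.5),p,q))
```

```text
[-0.031  0.015  0.695 -0.001 -0.002 -0.008]
[-0.032  0.016  0.845 -0.001 -0.002 -0.008]
```

Call:
arm_command --pt "-0.03 0.015 0.2 0 0 -0.01" --pt "-0.03 0.015 0.4 0 0 -0.01" --pt "-0.03 0.015 0.6 0 0 -0.01" --pt "-0.03 0.015 0.7 0 0 -0.01" --pt "-0.03 0.015 0.78 0 0 -0.01" --pt "-0.03 0.015 0.845 0 0 -0.01" --pt "-0.03 0.015 0.845 0 0 -0.01" --pt "-0.03 0.015 0.845 0 0 -0.01"

```text
t: 3.8
ee_pos: [0.5614, -0.1093, 0.0707]
orientation: [0.666, 0.746, 0.0, 0.0]
force: [0.1, -0.4, 0.5]
opening: 0.0855
```

Run:
```python
from h import *
p,q=cur(); print(p,q.as_matrix().round(4))
c=cam('wrist'); save(c,'wrist2.png'); np.savez('wrist2.npz',**c)
W=allworld(c); m2=(W[...,2]>0.075)&(W[...,2]<0.12)&(np.abs(W[...,0]-.56)<.03)&(np.abs(W[...,1]+.06)<.08)
n,l,st,ce=cv2.connectedComponentsWithStats(m2.astype(np.uint8))
for i in range(1,n):
    if st[i,4]<100: continue
    p=W[l==i]; r=cv2.minAreaRect((p[:,:2]*1000).astype(np.float32)); print(ce[i],r,p[:,2].max())
s=cam('side'); cv2.imwrite('pics/s2.png',cv2.resize(s['image'][180:320,230:390],None,fx=4,fy=4,interpolation=2)[:,:,::-1])
```

```text
[ 0.56138248 -0.10925649  0.07073454] [[-1.121e-01  9.937e-01  7.000e-04]
 [ 9.937e-01  1.121e-01  3.000e-04]
 [ 3.000e-04  8.000e-04 -1.000e+00]]
[273.41941371 121.81407551] ((554.3466796875, -46.3455810546875), (26.429664611816406, 35.39604949951172), 6.334714889526367) 0.10183545803975001
[274.46824301 285.67328271] ((561.1337280273438, -105.56700134277344), (26.48258399963379, 24.614990234375), 6.431952476501465) 0.10166398005297715
```

View pics/s2.png

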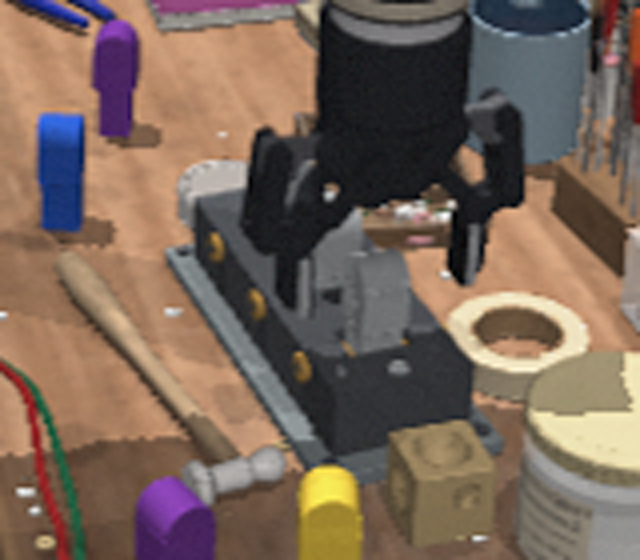

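View pics/wrist2.png

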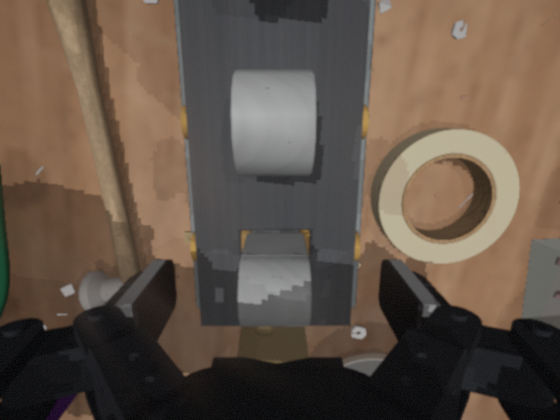

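Call:
arm_command --pt "0 0 0 0 0 0" --pt "0 0 0 0 0 0" --pt "0 0 0 0 0 0" --pt "0 0 0 0 0 0" --pt "0 0 0 0 0 0" --pt "0 0 0 0 0 0" --pt "0 0 0 0 0 0" --pt "0 0 0 0 0 0" --grip 1

```text
t: 4.7
ee_pos: [0.5608, -0.11, 0.0706]
orientation: [0.667, 0.745, 0.0, -0.0]
force: [-2.7, 0.4, 5.6]
opening: 0.0254
```

Run:
```python
from h import *
p,q=cur(); o=manip.get_obs(); print(p,q.as_matrix().round(4),o['force'],o['ft_torque'],o['opening'])
s=cam('side'); cv2.imwrite('pics/s3.png',cv2.resize(s['image'][180:320,230:390],None,fx=4,fy=4,interpolation=2)[:,:,::-1])
```

```text
[ 0.56082682 -0.10998542  0.07057599] [[-1.109e-01  9.938e-01 -2.000e-04]
 [ 9.938e-01  1.109e-01  3.000e-04]
 [ 3.000e-04 -2.000e-04 -1.000e+00]] [-2.66160111  0.41228321  5.57721659] [0.09493586 0.49239812 0.06318421] 0.025406131266926403
```

View pics/s3.png

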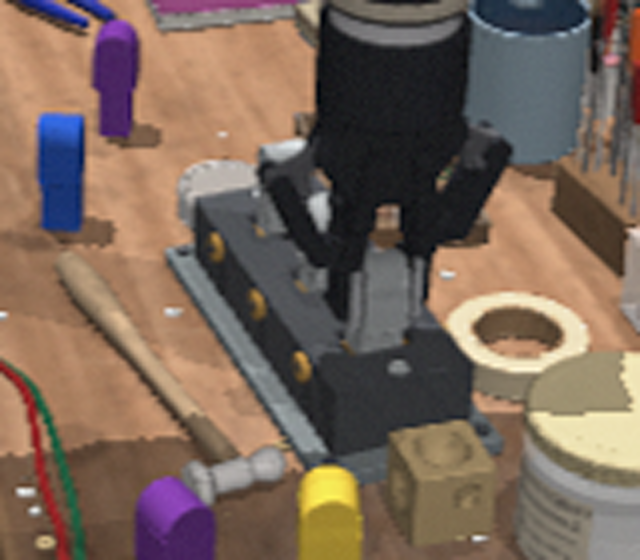

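```bash
cat > rock.py <<'E'
import numpy as np
def rot(a): # tilt a>0 leans top toward +u
    return np.array([[np.cos(a),np.sin(a)],[-np.sin(a),np.cos(a)]])
def plan(tilts,n=6,h=44.6,slip=0):
    O=np.array([0.,26.]); a=0.
    for k,t in enumerate(tilts):
        piv=np.array([12*np.sign(t-a) if k else 12*np.sign(t),42.])
        T0=O+rot(a)@[0,h]; a0=a; O0=O
        rows=[]
        for i in range(1,n+1):
            ai=a0+(t-a0)*i/n
            Oi=piv+rot(ai-a0)@(O0-piv)
            d=rot(a0).T@(Oi+rot(ai)@[0,h]-T0)
            rows.append([0,round(d[0]/200,4),round(-d[1]/200,4),round((ai-a0)/np.radians(45),4),0,0])
        a=t;O=Oi
        print('swing',k,'tilt',t,'origin',O.round(2)); print(rows)
if __name__=='__main__':
    plan([-.13,.13,-.13,.13,-.13,.13,-.13],6)
E
python3 rock.py
```

```text
swing 0 tilt -0.13 origin [ 1.97 27.69]
[[0, np.float64(-0.0031), np.float64(-0.0013), np.float64(-0.0276), 0, 0], [0, np.float64(-0.0063), np.float64(-0.0025), np.float64(-0.0552), 0, 0], [0, np.float64(-0.0094), np.float64(-0.0036), np.float64(-0.0828), 0, 0], [0, np.float64(-0.0126), np.float64(-0.0047), np.float64(-0.1103), 0, 0], [0, np.float64(-0.0158), np.float64(-0.0056), np.float64(-0.1379), 0, 0], [0, np.float64(-0.019), np.float64(-0.0066), np.float64(-0.1655), 0, 0]]
swing 1 tilt 0.13 origin [-1.37 30.75]
[[0, np.float64(0.0069), np.float64(-0.0024), np.float64(0.0552), 0, 0], [0, np.float64(0.0139), np.float64(-0.0045), np.float64(0.1103), 0, 0], [0, np.float64(0.0211), np.float64(-0.0063), np.float64(0.1655), 0, 0], [0, np.float64(0.0282), np.float64(-0.0078), np.float64(0.2207), 0, 0], [0, np.float64(0.0355), np.float64(-0.009), np.float64(0.2759), 0, 0], [0, np.float64(0.0427), np.float64(-0.0098), np.float64(0.331), 0, 0]]
swing 2 tilt -0.13 origin [ 1.17 33.86]
[[0, np.float64(-0.0076), np.float64(-0.0024), np.float64(-0.0552), 0, 0], [0, np.float64(-0.0153), np.flo
[... 1543 characters left out ...]
], [0, np.float64(0.039), np.float64(-0.0069), np.float64(0.2207), 0, 0], [0, np.float64(0.0488), np.float64(-0.0075), np.float64(0.2759), 0, 0], [0, np.float64(0.0587), np.float64(-0.0077), np.float64(0.331), 0, 0]]
swing 6 tilt -0.13 origin [-0.45 46.2 ]
[[0, np.float64(-0.0103), np.float64(-0.0024), np.float64(-0.0552), 0, 0], [0, np.float64(-0.0207), np.float64(-0.0043), np.float64(-0.1103), 0, 0], [0, np.float64(-0.0311), np.float64(-0.0058), np.float64(-0.1655), 0, 0], [0, np.float64(-0.0417), np.float64(-0.0068), np.float64(-0.2207), 0, 0], [0, np.float64(-0.0522), np.float64(-0.0074), np.float64(-0.2759), 0, 0], [0, np.float64(-0.0628), np.float64(-0.0075), np.float64(-0.331), 0, 0]]
```

Call:
arm_command --pt "0 -0.003 -0.001 -0.028 0 0" --pt "0 -0.006 -0.002 -0.055 0 0" --pt "0 -0.0095 -0.0035 -0.083 0 0" --pt "0 -0.0125 -0.0045 -0.11 0 0" --pt "0 -0.016 -0.0055 -0.138 0 0" --pt "0 -0.019 -0.0065 -0.1655 0 0" --pt "0 -0.019 -0.0065 -0.1655 0 0"

```text
t: 5.45
ee_pos: [0.5568, -0.1105, 0.0716]
orientation: [0.666, 0.743, 0.049, 0.043]
force: [-2.5, -0.1, 3.1]
opening: 0.0252
```

```bash
cat > st.py <<'E'
from h import *
import sys
p,q=cur(); o=manip.get_obs(); z=q.as_matrix()[:,2]; t=np.radians(6.5); bx=np.array([np.cos(t),np.sin(t),0])
print('p',p.round(4),'tilt',round(float(np.arctan2(-z@bx,-z[2])),4),'u',round(float((p-[.5608,-.11,.0706])@bx*1000),2),'F',o['force'].round(1),'T',o['ft_torque'].round(2),'op',round(float(o['opening']),4),'t',o['t'])
s=cam('side'); cv2.imwrite('pics/%s.png'%sys.argv[1],cv2.resize(s['image'][205:305,265:365],None,fx=5.5,fy=5.5,interpolation=2)[:,:,::-1])
E
python3 st.py r1
```

```text
p [ 0.5568 -0.1105  0.0716] tilt -0.1306 u -4.02 F [-2.5 -0.1  3.1] T [-0.08  0.85  0.03] op 0.0252 t 5.45
```

View pics/r1.png

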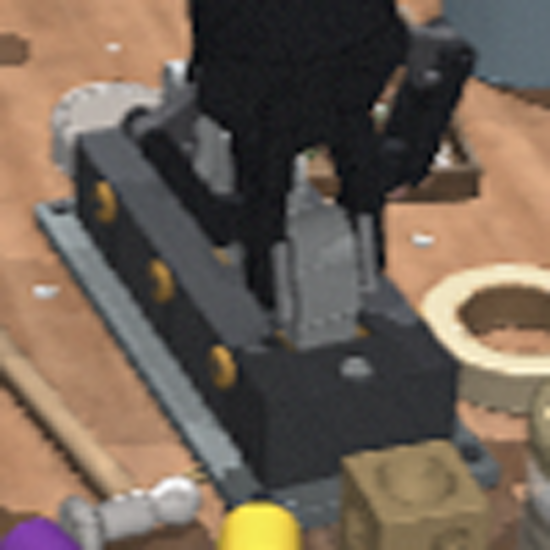

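The stake leans towards the robot (head at about (325,260) in the crop), the block is seated, and forces are low. Next, swing the head away.

Call:
arm_command --pt "0 0.007 -0.0024 0.055 0 0" --pt "0 0.014 -0.0045 0.11 0 0" --pt "0 0.021 -0.0063 0.1655 0 0" --pt "0 0.028 -0.0078 0.22 0 0" --pt "0 0.0355 -0.009 0.276 0 0" --pt "0 0.0427 -0.0098 0.331 0 0" --pt "0 0.0427 -0.0098 0.331 0 0"

```text
t: 6.2
ee_pos: [0.5652, -0.1095, 0.0737]
orientation: [0.665, 0.744, -0.05, -0.044]
force: [-3.2, -0.7, 1.4]
opening: 0.0253
```

```bash
python3 st.py r2
```

```text
p [ 0.5652 -0.1095  0.0737] tilt 0.1331 u 4.42 F [-3.2 -0.7  1.4] T [-0.02  0.45 -0.03] op 0.0253 t 6.2
```

View pics/r2.png

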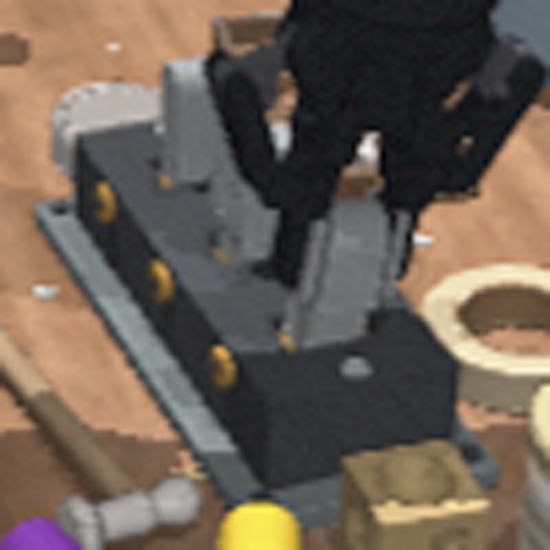

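```bash
cat > wr.py <<'E'
from h import *
import sys
c=cam('wrist'); save(c,sys.argv[1]+'.png')
W=allworld(c); m2=(W[...,2]>0.08)&(W[...,2]<0.14)&(np.abs(W[...,0]-.555)<.03)&(np.abs(W[...,1]+.03)<.06)
n,l,st,ce=cv2.connectedComponentsWithStats(m2.astype(np.uint8))
for i in range(1,n):
    if st[i,4]<100: continue
    p=W[l==i]; print(ce[i].round(),cv2.minAreaRect((p[:,:2]*1000).astype(np.float32)),p[:,2].max())
b=W[(np.abs(W[...,2]-.05)<.012)&(np.abs(W[...,0]-.555)<.03)&(np.abs(W[...,1]+.05)<.09)]
print('block top z',np.percentile(b[:,2],[25,50,75]).round(4))
E
python3 wr.py w4
```

```text
[256. 120.] ((554.3707885742188, -46.41937255859375), (26.62470054626465, 35.98450469970703), 6.510600566864014) 0.10206996027595992
block top z [0.0497 0.0502 0.0506]
```

View pics/w4.png

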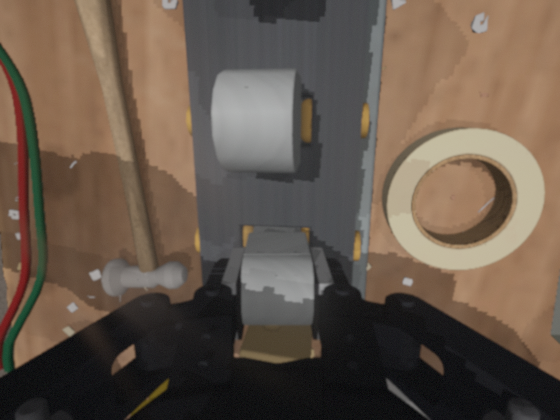

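The wide stake (256,120) is upright and has not moved, and the block top is at 50 mm. The middle stake (278,275) is firmly between the pads. I'll keep rocking.

Call:
arm_command --pt "0 -0.0076 -0.0024 -0.055 0 0" --pt "0 -0.015 -0.0045 -0.11 0 0" --pt "0 -0.023 -0.0063 -0.1655 0 0" --pt "0 -0.031 -0.0077 -0.22 0 0" --pt "0 -0.039 -0.0088 -0.276 0 0" --pt "0 -0.0468 -0.0096 -0.331 0 0" --pt "0 -0.0468 -0.0096 -0.331 0 0"

```text
t: 7.0
ee_pos: [0.5557, -0.1104, 0.0769]
orientation: [0.666, 0.743, 0.049, 0.044]
force: [3.7, -1.1, -12.2]
opening: 0.0254
```

```bash
python3 st.py r3; python3 wr.py w5
```

```text
p [ 0.5557 -0.1104  0.0769] tilt -0.1319 u -5.11 F [  3.7  -1.1 -12.2] T [-0.41 -0.25 -0.01] op 0.0254 t 7.0
[295. 120.] ((554.6173095703125, -46.55883026123047), (26.46014404296875, 35.81212615966797), 6.92722225189209) 0.10161622506284991
block top z [0.0498 0.0502 0.0507]
```

Call:
arm_command --pt "0 0.0083 -0.0024 0.055 0 0" --pt "0 0.0166 -0.0044 0.11 0 0" --pt "0 0.025 -0.006 0.1655 0 0" --pt "0 0.0336 -0.0073 0.22 0 0" --pt "0 0.042 -0.0082 0.276 0 0" --pt "0 0.0507 -0.0088 0.331 0 0" --pt "0 0.0507 -0.0088 0.331 0 0"

```text
t: 7.8
ee_pos: [0.5658, -0.1093, 0.0796]
orientation: [0.665, 0.744, -0.05, -0.044]
force: [-1.4, -0.9, -8.9]
opening: 0.0253
```

```bash
python3 st.py r4; python3 wr.py w6
```

```text
p [ 0.5658 -0.1093  0.0796] tilt 0.1328 u 5.02 F [-1.4 -0.9 -8.9] T [-0.15 -0.25 -0.  ] op 0.0253 t 7.8
[257. 120.] ((554.35498046875, -46.48113250732422), (26.71354103088379, 35.71004867553711), 6.467456340789795) 0.10220780651934096
block top z [0.0497 0.0502 0.0506]
```

View pics/r4.png

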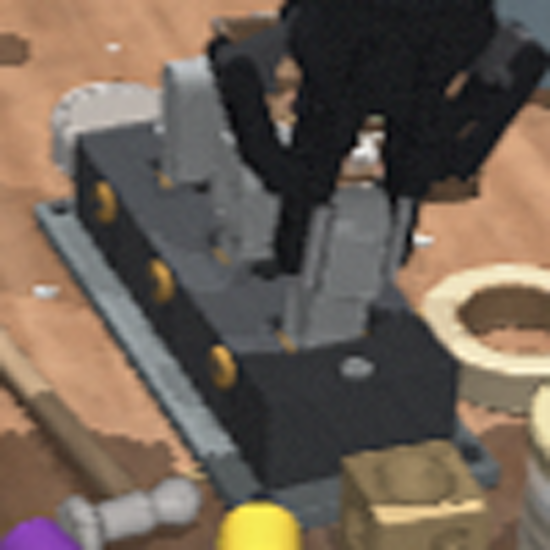

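The stake is rising: the tang now shows above the block at about (320,320). The block and neighbour stakes are still seated. Continuing.

Call:
arm_command --pt "0 -0.009 -0.0024 -0.055 0 0" --pt "0 -0.018 -0.0044 -0.11 0 0" --pt "0 -0.027 -0.006 -0.1655 0 0" --pt "0 -0.036 -0.0073 -0.22 0 0" --pt "0 -0.0455 -0.0081 -0.276 0 0" --pt "0 -0.0548 -0.0085 -0.331 0 0" --pt "0 -0.0548 -0.0085 -0.331 0 0"

```text
t: 8.6
ee_pos: [0.5546, -0.1104, 0.0828]
orientation: [0.666, 0.743, 0.049, 0.044]
force: [5.7, -1.6, -22.8]
opening: 0.0254
```

```bash
python3 st.py r5; python3 wr.py w7
```

```text
p [ 0.5546 -0.1104  0.0828] tilt -0.1318 u -6.22 F [  5.7  -1.6 -22.8] T [-0.59 -0.77 -0.02] op 0.0254 t 8.6
[295. 121.] ((554.4369506835938, -46.45635986328125), (26.26017189025879, 35.874691009521484), 6.8461127281188965) 0.10180359539157537
block top z [0.0497 0.0502 0.0507]
```

Call:
arm_command --pt "0 0.0096 -0.0023 0.055 0 0" --pt "0 0.0193 -0.0043 0.11 0 0" --pt "0 0.029 -0.0058 0.1655 0 0" --pt "0 0.039 -0.0069 0.22 0 0" --pt "0 0.049 -0.0075 0.276 0 0" --pt "0 0.0587 -0.0077 0.331 0 0" --pt "0 0.0587 -0.0077 0.331 0 0"

```text
t: 9.4
ee_pos: [0.5659, -0.1092, 0.0861]
orientation: [0.665, 0.744, -0.05, -0.044]
force: [-1.2, -1.1, -10.9]
opening: 0.0254
```

```bash
python3 st.py r6; python3 wr.py w8
```

```text
p [ 0.5659 -0.1092  0.0861] tilt 0.1332 u 5.17 F [ -1.2  -1.1 -10.9] T [-0.24  0.28  0.03] op 0.0254 t 9.4
[260. 120.] ((554.4100952148438, -46.384605407714844), (26.620264053344727, 35.73556900024414), 6.433551788330078) 0.10193082734441551
block top z [0.0497 0.0502 0.0506]
```

View pics/r6.png

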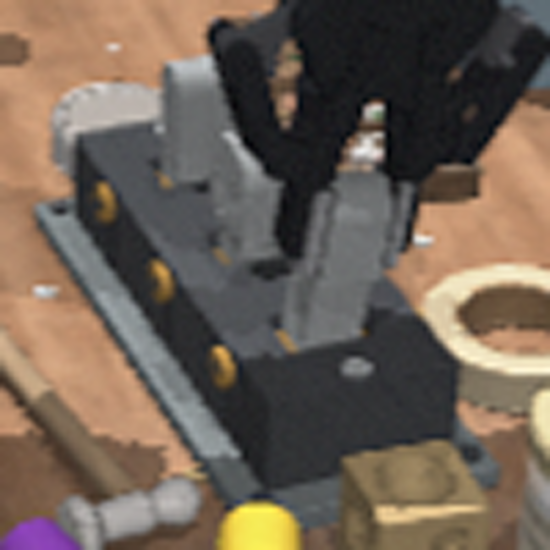

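Call:
arm_command --pt "0 -0.01 -0.002 -0.055 0 0" --pt "0 -0.0207 -0.0038 -0.11 0 0" --pt "0 -0.031 -0.005 -0.1655 0 0" --pt "0 -0.0417 -0.006 -0.22 0 0" --pt "0 -0.052 -0.006 -0.276 0 0" --pt "0 -0.0628 -0.006 -0.331 0 0" --pt "0 -0.0628 -0.006 -0.331 0 0"

```text
t: 10.2
ee_pos: [0.5541, -0.1111, 0.0916]
orientation: [0.666, 0.743, 0.05, 0.044]
force: [-0.3, 0.4, -1.5]
opening: 0.0251
```

```bash
python3 st.py r7; python3 wr.py w9
```

```text
p [ 0.5541 -0.1111  0.0916] tilt -0.1336 u -6.76 F [-0.3  0.4 -1.5] T [-0.07  0.3  -0.03] op 0.0251 t 10.2
[290. 119.] ((554.4817504882812, -46.54680633544922), (26.296789169311523, 35.92942810058594), 6.883156776428223) 0.10222987223502361
block top z [0.0497 0.0502 0.0507]
```

View pics/r7.png

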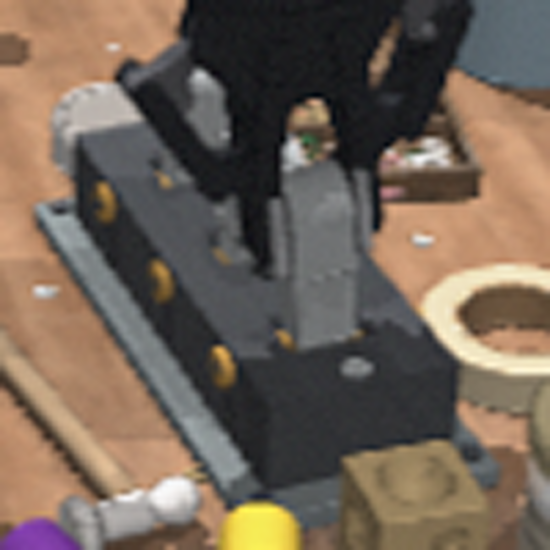

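The stake is loose (vertical force about 0) and the block and neighbour stakes are seated. I'll lift it, then bring it upright.

Call:
arm_command --pt "0 0.004 -0.03 0 0 0" --pt "0 0.012 -0.05 0.03 0 0" --pt "0 0.028 -0.07 0.1 0 0" --pt "0 0.0457 -0.085 0.17 0 0" --pt "0 0.0457 -0.085 0.17 0 0" --pt "0 0.0457 -0.085 0.17 0 0" --pt "0 0.0457 -0.085 0.17 0 0"

```text
t: 11.0
ee_pos: [0.5607, -0.1099, 0.1075]
orientation: [0.667, 0.745, -0.001, -0.001]
force: [-0.0, -1.0, -2.3]
opening: 0.0254
```

```bash
python3 st.py r8; python3 wr.py w10;  python3 - <<'E'
from h import *
c=cam('side'); W=allworld(c); P=W[220:300,280:350].reshape(-1,3)
t=np.radians(6.5); d=P-[.561,-.1075,0]; u=d[:,0]*np.cos(t)+d[:,1]*np.sin(t); v=-d[:,0]*np.sin(t)+d[:,1]*np.cos(t)
# front face of the stake (facing -y), v ~ -10..-14
m=(np.abs(u)<9)&(v>-17)&(v*1000>-17)&(v<-.006)&(v>-.017)&(P[:,2]>.053)
print(m.sum(),P[m][:,2].min(),P[m][:,2].max())
zz=np.sort(P[m][:,2]); print(zz[:8].round(4))
E
```

```text
p [ 0.5607 -0.1099  0.1075] tilt 0.004 u -0.05 F [-0.  -1.  -2.3] T [-0.01  0.03 -0.04] op 0.0254 t 11.0
[276. 119.] ((554.4268798828125, -46.352806091308594), (26.42264175415039, 35.502193450927734), 6.426117420196533) 0.10197141675136046
block top z [0.0497 0.0502 0.0507]
774 0.06203110100241904 0.1731528528039845
[0.062  0.0622 0.0628 0.0632 0.0635 0.0637 0.0642 0.0647]
```

View pics/r8.png

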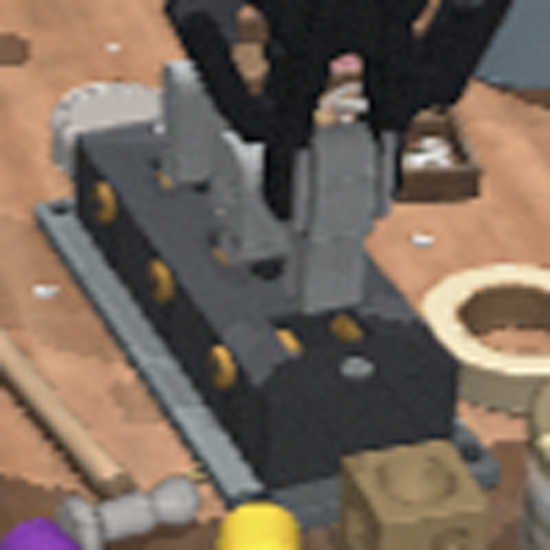

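The stake is upright and clear: its underside is at about 62 mm, 12 mm over the block, and the empty socket shows at (315,330). The other stakes are unchanged, so I'm handing in.

Run:
```python
from h import *
print(manip.finish_job()); o=manip.get_obs(); print(o['t'],o['ee_pos'],o['force'],o['opening'])
```

```text
the job is handed in; nothing more can be done
None
the job is handed in; nothing more can be done
```

The middle stake (28 mm wide, in the end socket by the brass cube) came free after seven alternating swings of about ±0.13 rad, starting towards the robot. I then lifted it and stood it upright. The job was handed in at about 11 s.

Last checks before handing in:
- **Stake:** held at 25.4 mm finger opening and upright, with the tool tilted 0.004 rad. Its underside is about 62 mm above the bench, 12 mm over the block.
- **Block:** its top was still at 50 mm and never showed any lift. The highest upward pull I read, at the end of a swing, was about 23 N. That is slightly more than the block's own weight, but not enough to move it.
- **Other stakes:** the wide stake measured unmoved in the wrist camera after every swing from the second on. The narrow stake was out of the wrist camera's view, so I checked it only by eye in the side view, where it looked unchanged.
- **Bystanders:** not measured at the end. The hammer, tape roll and cube, the ones near the work, looked undisturbed in the pictures.

No check failed. After hand-in the robot gave no further readings, so I have nothing from the judged second itself.

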